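# Clear the test station, load the power module and start the test

### The job

Somebody left the heat sink lying across the cradle of the test station: lift it off and set it down flat in the black parts tray, fins up. Then lay the power module flat in the cradle, between the guides and with its connector end towards the sliding contact carriage, let go of it and slide the carriage fully home against the connector. Only then press the test button fully down and release it; leave the other things on the bench where they are.

Things in the scene. Friction and masses are not known exactly. Their poses are not given: they have to be found in the camera images.
- station: Low grey instrument box, 220 x 220 mm, 40 mm high, fixed to the bench. Origin: centre of its underside; z up. On its flat top: the contact carriage (+y end), the test button (x = +83, y = +75) and the cradle: two aluminium guides along y (y = -100 to +50), 6 mm high, 8 mm thick, 64 mm apart inside, centred on x = 0, and a 16 mm high end stop with its inner face at y = -100.
- cradle (a point): Point on the cradle floor (station top, 40 mm above the bench) midway between the guides, where the centre of the module's underside lies when home against the end stop: x = 0, y = -45 in the station's frame. Axes as the station's.
- carriage (a joint): Sliding contact carriage: 0 = fully back, 0.050 m = fully home; slides along the station's -y, stays where left (2 N friction; starts at 0 to 0.01). Black block 56 mm wide (x), 34 mm long (y), 40 mm high above the station's top; contact face at y = +62.5 at joint 0, +12.5 when home; it pushes a loaded module to the end stop.
- carriage_tab (a point): Top centre of the aluminium grip tab on the carriage, 77 mm above the station's top (117 mm above the bench). The tab is upright, 14 mm thick along the station's x, 30 mm long along y and stands 37 mm above the carriage block. Moves with the carriage.
- test_button (a joint): Spring push button with a round white cap on the station: 0 = up, 0.006 m = fully down (about 5 N). It is the only button on the station.
- test_button_top (a point): Centre of the top of the button's cap (radius 16 mm); press straight down here.
- heat_sink: Bare aluminium heat sink, 120 mm long (its x), 50 mm wide (its y), 40 mm high, six upright fins along its length on a 10 mm base, 0.35 kg. Origin: centre of its underside. At the start it lies crosswise on top of the two cradle guides (underside 46 mm above the bench), fins up.
- module: Power module: plain steel box with black vent slots and a paper label on top, 110 mm long (its x), 54 mm wide (its y), 40 mm high, about 0.45 kg. Origin: centre of its underside. At its +x end is a black connector block, 40 mm wide and 12 mm long (counted in the 110), narrower and lower than the box. It lies loose on the bench to one side of the station.
- connector (a point): Centre of the connector's end face, 55 mm from the module's origin along its +x, 17 mm above its underside.
- tray: Empty open black plastic parts tray fixed to the bench on the other side of the station, 200 mm (its x) by 160 mm (its y), 30 mm high, walls and floor 5 mm thick. Origin: centre of its underside.
- multimeter: Yellow handheld multimeter lying on the bench, 160 x 80 x 34 mm. Origin: centre of its underside. Leave alone.
- spool: Steel solder spool standing on end, 64 mm diameter, 60 mm high. Origin: centre of its underside. Leave alone.
- board: Green circuit board with parts on it, 100 x 130 mm, 20 mm high. Origin: centre of its underside. Leave alone.
- screwdriver: Screwdriver lying on the bench, 190 mm long along its x. Leave alone.
Not all that is in view belongs to the job. What is shaped like the heat_sink but purple is not meant. What is shaped like the module but purple is not meant.

How it is judged:
By the outcome, as a careful person would: the job done as asked, in the order asked, and still so for the second after the job is handed in, with the robot touching nothing.
It also fails if it takes over 67 s, if anything falls off the work surface, if the arm or the gripper's body presses on something with over 40 N, if the wrist force passes 120 N, or if a joint passes its speed limit or range.

### The arm

A 7-joint arm with a two-finger parallel gripper is mounted at the origin on the work surface. World frame = base frame: x ahead of the robot, y to its left, z up, the work surface at z = 0. Lengths are in m, angles in rad, forces in N, time in s.
With the tool pointing down it reaches from about 0.425 to 0.975 m from the base axis. Payload 16.7 kg.
Tool frame: the origin (TCP) lies midway between the tips of the shut fingers; the grasp point (between the pads) lies 19 mm behind it (arm.tcp_to_grasp is the distance from the TCP to the grasp point, in m); z points along the fingers, y is the line along which they close (so a half turn about z gives the same grasp; the last joint's range is limited). The gripper opens to 85 mm and grips with 20 to 120 N. Pads are 22 mm wide; open, the fingers measure 114 mm over their backs; the gripper's body (76 mm by 85 mm) begins 54 mm behind the grasp point. The pads swing forward as they close: fully open they stand 13 mm farther back than shut.
Start: joints at [-0.149, 0.426, 0.074, 1.606, -0.034, 1.111, -0.067], TCP at [0.675, -0, 0.231] pointing down, gripper open.
Joint ranges: [-2.85, 2.85], [-0.5, 2.14], [-1.23, 1.37], [0.21, 2.46], [-1.02, 4.16], [0.16, 2.05], [-2.73, 2.73]. Speed limits (rad/s): [1.89, 1.89, 2.39, 2.39, 3.01, 3.01, 3.01].

### API

Orientations are given as a unit quaternion [w, x, y, z].
In Python, from rig import arm gives the robot as it stands.
- The arm moves only by the shell command python3 -m jog 'ROWS' [FORCE]. ROWS is JSON, a list of rows, each an object of numbers: "jaw": the opening, from 0 (shut) to 1 (fully open); "x", "y", "z": the shift along the tool's x, y, z in mm; "yaw": the turn about the tool's z in degrees. In form: [{"jaw": .., "x": .., "y": .., "z": .., "yaw": ..}, ...]. A call has 1 to 5 rows; each row shifts and turns the commanded pose from where the row before left it, along the tool's axes as they then stand; what a row does not reach is not made up. A row lasts 1/12 s, in which the tool goes at most 41.7 mm and 7.16 degrees, less where a joint would pass 70% of its speed; a pose out of reach is approached as far as the arm can. A call with a gripper value outside its range is refused whole. The fingers move at their own pace and stop on an object; FORCE is the grip in N (left out, the last holds). Time passes only in rows, so rows that do not move let the fingers close. It gives the time, the measured TCP pose, the force, the opening and the grip force at its end, in the units of the state.
- arm.read_state(): the state, without advancing time (a new reading comes with each control period).
- arm.read_camera(name): name is "scene" or "side" or "wrist"; returns (picture, depth): 400x640x3 uint8, red, green, blue; 400x640 float32, m along the optical axis (not along the pixel's ray), 0 where there is no reading.
- arm.get_calibration(name): a dict with "camera_matrix" (3x3 intrinsics, pixels), "extrinsics" (4x4, takes a point from camera to world coordinates); the wrist camera has in their place "tool_from_camera" (4x4, takes a point from camera to tool coordinates, whose origin is the TCP and whose axes are the flange's). Camera axes: x right, y down, z forward; pixel columns grow to the right and rows downward; lengths in m; the calibration is good to about 2 mm. A picture is of the moment at which its call begins: read the wrist's pose just before it. get_calibration takes no time and is no camera call.
- arm.sign_off(): hands the job in; it is judged then, once.
Trained networks look in the newest picture that a camera, given by its name, has taken for a name from the list of things; names that differ only in an ending like _2 or _b are one class to them, and where a whole thing is asked for, a point or a joint stands for the part that bears it (a point fixed in the world has none). Each returns a list of dicts, best first, with "p" (0 to 1); they miss things now and then, are a little off and sometimes report something else, mostly with a low value. They report only what shows in the picture. A call takes as long as a camera call. They do not tell look-alikes from the thing itself.
- arm.regions_of(camera, query): "region" (400x640 bool, what is visible of it) and "bbox" ([left, top, right, bottom] in pixels, round what is visible of it).
- arm.spot_point(camera, query): "centre" ([column, row] in pixels: a listed point, or the origin of a listed thing).
The state is a dict: "time": time; "joint_positions": joint angles; "dq": joint speeds; "effort": joint torques, N m; "tcp_pos": TCP position; "tool_rot": TCP orientation; "force": force on the tool from outside, world axes, zero at the start; "ft_torque": the same for the moment, N m; "opening": finger opening in m; "gripper_force": force on a finger pad.
Only numpy, scipy, OpenCV 4.12 (cv2) and the standard library are available. Lean on these libraries where they do the work, as an engineer would, in place of code of your own. Each camera call takes 0.05 s, during which the arm holds its last target. There are 200 camera calls.

## Working session

There is one attempt and no reset: what is moved stays moved. The work goes in short steps, Python scripts to look and compute and a shell command to move; the robot and the scene stay as the last step left them, time stands still between calls to the robot, and variables do not carry over. Pictures are saved under pics/ and viewed, at most 10 in all, crops included, and the job is handed in when it is done.

```bash
ls; mkdir -p pics; python3 - <<'E'
from rig import arm
import cv2,numpy as np
s=arm.read_state();print(s['time'],s['tcp_pos'],s['tool_rot'],s['opening'])
ims=[]
for n in('scene','side'):
    p,d=arm.read_camera(n);ims.append(p);np.savez(n,p=p,d=d)
    cv2.imwrite(f'pics/{n}.png',p[...,::-1])
    print(n,np.round(arm.get_calibration(n)['extrinsics'],3).tolist())
    for q in('station','heat_sink','module','tray','carriage_tab','test_button_top','connector','multimeter','spool','board'):
        print(n,q,[(round(r['p'],2),np.round(r['centre']).tolist()) for r in arm.spot_point(n,q)[:3]])
E
```

```text
pics
0.0 [ 6.74597759e-01 -2.43184717e-05  2.30626190e-01] [-4.14272255e-04  7.07117080e-01  7.07096194e-01 -4.86537803e-04] 0.08575493760870574
scene [[-0.616, 0.612, -0.496, 1.213], [0.787, 0.488, -0.377, 0.552], [0.012, -0.622, -0.783, 1.262], [0.0, 0.0, 0.0, 1.0]]
scene station [(0.94, [311.0, 215.0])]
scene heat_sink [(0.96, [187.0, 209.0]), (0.83, [300.0, 204.0]), (0.75, [347.0, 267.0])]
scene module [(0.78, [438.0, 222.0]), (0.68, [402.0, 269.0])]
scene tray [(0.72, [239.0, 176.0]), (0.31, [253.0, 269.0])]
scene carriage_tab [(0.52, [328.0, 202.0])]
scene test_button_top [(0.58, [318.0, 231.0])]
scene connector [(0.95, [456.0, 230.0]), (0.79, [394.0, 253.0])]
scene multimeter [(0.7, [307.0, 308.0]), (0.69, [326.0, 203.0]), (0.2, [252.0, 268.0])]
scene spool [(0.6, [251.0, 269.0])]
scene board [(0.64, [220.0, 235.0])]
side [[-0.726, -0.387, 0.568, -0.232], [-0.687, 0.429, -0.587, 0.731], [-0.017, -0.817, -0.577, 0.841], [0.0, 0.0, 0.0, 1.0]]
side station [(0.84, [324.0, 221.0])]
side heat_sink [(0.83, [330.0, 204.0]), (0.68, [250.0, 253.0]), (0.57, [346.0, 158.0])]
side module [(0.92, [233.0, 302.0]), (0.83, [299.0, 361.0])]
side tray [(0.61, [387.0, 182.0])]
side carriage_tab [(0.82, [314.0, 206.0])]
side test_button_top [(0.55, [289.0, 220.0])]
side connector [(0.88, [250.0, 295.0]), (0.7, [279.0, 377.0])]
side multimeter [(0.97, [215.0, 219.0]), (0.38, [334.0, 206.0])]
side spool [(0.77, [270.0, 193.0])]
side board []
```

View pics/scene.png

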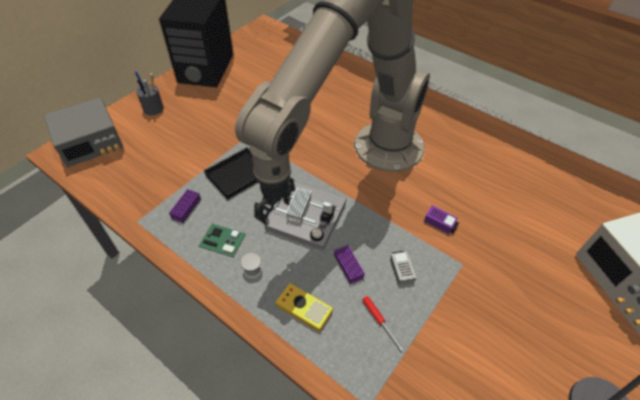

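View pics/side.png

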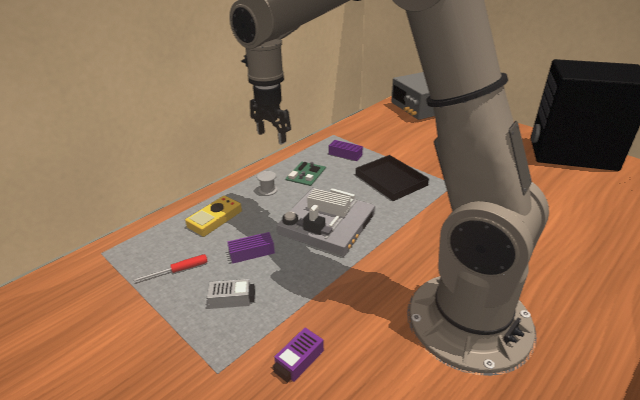

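The scene view shows the grey module at about (402,268), its connector near (394,253). The heat sink is on the station at (298,205), the tray at (235,173), and the purple look-alikes at (185,205), (348,264) and (440,218). The side view agrees: module (230,293), heat sink (330,203), tab (313,215), button (290,217), tray (392,177).

```bash
cat > h.py <<'E'
import numpy as np,cv2
from rig import arm
from scipy.spatial.transform import Rotation as R
def tool():
    s=arm.read_state();T=np.eye(4);q=s['tool_rot'];T[:3,:3]=R.from_quat([q[1],q[2],q[3],q[0]]).as_matrix();T[:3,3]=s['tcp_pos'];return T
def ext(n,T=None):
    c=arm.get_calibration(n)
    return c['camera_matrix'],(T@c['tool_from_camera'] if n=='wrist' else c['extrinsics'])
def cloud(d,K,E):
    v,u=np.mgrid[:400,:640];P=np.stack([(u-K[0,2])*d/K[0,0],(v-K[1,2])*d/K[1,1],d],-1)
    W=P@E[:3,:3].T+E[:3,3];W[d==0]=np.nan;return W
def rect(pts):
    (c,(w,h),a)=cv2.minAreaRect((pts[:,:2]*1000).astype(np.float32))
    if w<h:w,h,a=h,w,a+90
    return np.round(c,1).tolist(),round(w,1),round(h,1),round((a+90)%180-90,1)
def ray(px,z,K,E):
    r=E[:3,:3]@np.linalg.inv(K)@[px[0],px[1],1];return E[:3,3]+r*(z-E[2,3])/r[2]
E
python3 - <<'E'
from h import *
W={}
for n in('scene','side'):
    f=np.load(n+'.npz');K,E=ext(n);W[n]=cloud(f['d'],K,E)
    arm.read_camera(n)
    for q,z in(('station',(.033,.047)),('heat_sink',(.03,.1)),('module',(.03,.05)),('tray',(.02,.04)),('carriage_tab',(.105,.13)),('test_button_top',(.043,.08)),('spool',(.05,.07)),('multimeter',(.025,.04)),('board',(.0,.03))):
        for r in arm.regions_of(n,q)[:3]:
            w=W[n][r['region']];zz=w[:,2];k=(zz>z[0])&(zz<z[1]);col=f['p'][r['region']].mean(0).round()
            if k.sum()>5:print(n,q,round(r['p'],2),np.round(r['bbox']).tolist(),k.sum(),rect(w[k]),'zmed',np.nanpercentile(zz,[10,50,95]).round(3),col)
    for q,z in(('carriage_tab',.117),('test_button_top',.05),('connector',.017)):
        for r in arm.spot_point(n,q):print(n,q,round(r['p'],2),ray(r['centre'],z,K,E).round(4))
E
```

```text
scene station 0.65 [270.0, 186.0, 345.0, 247.0] 1808 ([493.1, -31.3], 223.8, 219.3, 14.6) zmed [0.033 0.042 0.08 ] [132. 130. 127.]
scene heat_sink 0.96 [172.0, 190.0, 203.0, 224.0] 408 ([731.5, -391.5], 122.4, 56.5, 13.0) zmed [0.013 0.036 0.045] [80. 47. 91.]
scene heat_sink 0.84 [335.0, 246.0, 363.0, 284.0] 423 ([564.7, 203.4], 119.2, 51.9, 62.2) zmed [0.018 0.035 0.044] [ 90.  52. 102.]
scene heat_sink 0.74 [286.0, 190.0, 315.0, 226.0] 558 ([492.0, -59.6], 154.8, 54.6, 23.3) zmed [0.054 0.078 0.09 ] [143. 146. 141.]
scene module 0.86 [392.0, 250.0, 419.0, 283.0] 507 ([466.2, 344.2], 111.8, 55.7, 47.6) zmed [0.014 0.04  0.045] [148. 148. 141.]
scene module 0.67 [426.0, 206.0, 461.0, 237.0] 394 ([220.4, 356.5], 107.2, 60.0, -85.6) zmed [0.017 0.039 0.044] [109.  76. 116.]
scene tray 0.22 [388.0, 251.0, 418.0, 284.0] 251 ([465.8, 343.2], 113.9, 55.8, 48.6) zmed [0.018 0.04  0.045] [150. 150. 143.]
scene carriage_tab 0.74 [318.0, 203.0, 335.0, 228.0] 50 ([472.9, 43.4], 28.7, 16.0, -70.8) zmed [0.049 0.077 0.117] [84. 83. 81.]
scene spool 0.73 [238.0, 253.0, 267.0, 280.0] 287 ([768.7,
[... 2441 characters left out ...]
 211 ([513.5, -80.9], 120.0, 108.1, 19.8) zmed [0.052 0.083 0.089] [159. 151. 141.]
side spool 0.56 [258.0, 172.0, 275.0, 194.0] 154 ([767.2, -36.6], 64.1, 53.0, -40.7) zmed [0.009 0.044 0.064] [138. 132. 125.]
side multimeter 0.83 [184.0, 197.0, 243.0, 237.0] 844 ([768.7, 179.8], 161.8, 86.6, -83.6) zmed [0.013 0.035 0.041] [165. 141.  74.]
side board 0.69 [287.0, 161.0, 324.0, 187.0] 561 ([747.9, -196.8], 136.8, 104.8, -69.9) zmed [0.006 0.009 0.021] [ 95. 111.  93.]
side carriage_tab 0.63 [0.471  0.0372 0.117 ]
side test_button_top 0.57 [0.5576 0.0552 0.05  ]
side connector 0.83 [0.2168 0.4084 0.017 ]
side connector 0.78 [0.4311 0.3001 0.017 ]
side connector 0.49 [ 0.5521 -0.1023  0.017 ]
```

```bash
python3 -m jog '[{"y":-37,"x":-10,"z":-14},{"y":-37,"x":-10,"z":-14},{"y":-37,"x":-10,"z":-14},{"y":-37,"x":-10,"z":-14},{"y":-37,"x":-10,"z":-14}]'; python3 -m jog '[{"y":0},{"y":0}]'
cat > look.py <<'E'
from h import *
import sys
def look(name):
    T=tool();p,d=arm.read_camera('wrist');cv2.imwrite(f'pics/{name}.png',p[...,::-1])
    K,E=ext('wrist',T);return p,cloud(d,K,E),K,E
E
python3 - <<'E'
from look import *
print(arm.get_calibration('wrist')['tool_from_camera'].round(3).tolist())
p,W,K,E=look('w1');np.savez('w1',p=p,W=W)
for q,z in(('heat_sink',(.075,.1)),('station',(.033,.047)),('tray',(.02,.04)),('carriage_tab',(.105,.13)),('test_button_top',(.045,.08))):
    for r in arm.regions_of('wrist',q)[:2]:
        w=W[r['region']];zz=w[:,2];k=(zz>z[0])&(zz<z[1])
        if k.sum()>5:print(q,round(r['p'],2),np.round(r['bbox']).tolist(),k.sum(),rect(w[k]),np.nanpercentile(zz,[10,50,95]).round(3))
E
```

```text
[[-0.001, -0.949, -0.314, 0.081], [1.0, -0.001, -0.0, -0.0], [0.0, -0.314, 0.949, -0.143], [0.0, 0.0, 0.0, 1.0]]
heat_sink 0.95 [108.0, 191.0, 233.0, 273.0] 3736 ([505.1, -58.5], 120.6, 50.2, 20.3) [0.061 0.082 0.088]
station 0.82 [38.0, 85.0, 288.0, 302.0] 19698 ([491.8, -37.1], 221.5, 220.0, 15.4) [0.04  0.041 0.087]
tray 0.57 [146.0, 350.0, 268.0, 399.0] 196 ([471.9, -318.2], 186.4, 51.3, 24.5) [0.005 0.007 0.03 ]
carriage_tab 0.66 [74.0, 117.0, 185.0, 170.0] 853 ([471.3, 38.9], 29.9, 16.2, -74.2) [0.055 0.081 0.118]
test_button_top 0.92 [186.0, 112.0, 220.0, 142.0] 809 ([552.5, 56.3], 33.2, 30.8, 73.6) [0.06  0.063 0.064]validation failed for argument at $[0]...
validation failed for argument at $[0]...
```

View pics/w1.png

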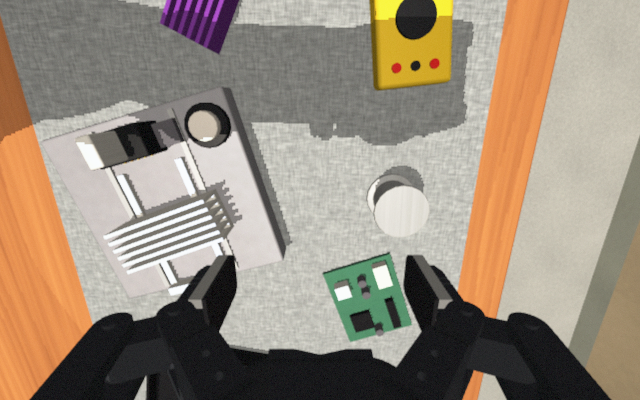

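The wrist view shows the heat sink at about (170,232) across the guides, the tab at (93,152), the button at (208,125) and the spool at (400,205). Jog refused the rows because all keys are needed, so I'm resending with every key.

```bash
python3 -m jog '[{"jaw":1,"x":-12,"y":-34,"z":4,"yaw":7},{"jaw":1,"x":0,"y":0,"z":0,"yaw":0}]'
```

```text
time: 2.87
tcp_pos: [0.6362, -0.0145, 0.2257]
tool_rot: [-0.001, 0.752, 0.659, -0.002]
force: [-0.3, -1.3, 0.4]
opening: 0.0857
gripper_force: 0.0
```

```bash
cat > go.py <<'E'
from h import *
import sys
# go.py X Y Z(mm) toolY-angle(deg): shift in present tool axes, axes after the turn, and yaw
x,y,z,a=map(float,sys.argv[1:]);T=tool();d=np.array([x,y,z])-T[:3,3]*1000
now=np.degrees(np.arctan2(T[1,1],T[0,1]))
yaw=-((a-now+180)%360-180)
Rz=R.from_euler('z',-yaw,degrees=True).as_matrix()
s=arm.read_state();print('t',round(s['time'],2),'tcp',(T[:3,3]*1000).round(1),'ang',now.round(1),'yaw',yaw.round(1),'shift now',(T[:3,:3].T@d).round(1),'after',((Rz@T[:3,:3]).T@d).round(1),'tilt',T[:3,2].round(3),'q7',s['joint_positions'][6].round(2))
E
python3 -m jog '[{"jaw":1,"x":0,"y":0,"z":0,"yaw":7},{"jaw":1,"x":0,"y":0,"z":0,"yaw":7},{"jaw":1,"x":0,"y":0,"z":0,"yaw":7},{"jaw":1,"x":0,"y":0,"z":0,"yaw":7},{"jaw":1,"x":0,"y":0,"z":0,"yaw":7}]' >/dev/null; python3 -m jog '[{"jaw":1,"x":0,"y":0,"z":0,"yaw":7},{"jaw":1,"x":0,"y":0,"z":0,"yaw":7},{"jaw":1,"x":0,"y":0,"z":0,"yaw":7},{"jaw":1,"x":0,"y":0,"z":0,"yaw":7},{"jaw":1,"x":0,"y":0,"z":0,"yaw":0}]' >/dev/null; python3 go.py 505 -58.5 200 -69.7
```

```text
t 3.7 tcp [641.  -11.9 227.3] ang -70.4 yaw -0.7 shift now [-143.7   -1.8   27.3] after [-143.7   -3.5   27.3] tilt [-0. -0. -1.] q7 -1.19
```

```bash
python3 -m jog '[{"jaw":1,"x":-29,"y":-0.5,"z":5.5,"yaw":0},{"jaw":1,"x":-29,"y":-0.5,"z":5.5,"yaw":0},{"jaw":1,"x":-29,"y":-0.5,"z":5.5,"yaw":0},{"jaw":1,"x":-29,"y":-0.5,"z":5.5,"yaw":0},{"jaw":1,"x":-28,"y":0,"z":5.5,"yaw":-0.7}]' >/dev/null; python3 -m jog '[{"jaw":1,"x":0,"y":0,"z":0,"yaw":0}]' >/dev/null
cat > meas.py <<'E'
from look import *
Z=dict(heat_sink=(.075,.1),module=(.033,.05),station=(.033,.047),tray=(.02,.04),carriage_tab=(.105,.13),test_button_top=(.045,.08))
p,W,K,E=look(sys.argv[1])
for a in sys.argv[2:]:
    q,*zz0=a.split(':');z=tuple(map(float,zz0)) if zz0 else Z[q]
    for r in arm.regions_of('wrist',q)[:2]:
        w=W[r['region']];zz=w[:,2];k=(zz>z[0])&(zz<z[1])
        if k.sum()>5:print(q,round(r['p'],2),np.round(r['bbox']).tolist(),k.sum(),rect(w[k]),np.nanpercentile(zz,[10,50,95]).round(3),p[r['region']].mean(0).round())
E
python3 meas.py w2 heat_sink tray station; python3 go.py 505 -58.5 58 -69.7
```

```text
heat_sink 0.68 [172.0, 122.0, 237.0, 228.0] 1677 ([471.2, 39.0], 56.5, 34.3, 15.3) [0.055 0.08  0.118] [81. 78. 75.]
tray 0.63 [448.0, 162.0, 637.0, 338.0] 3658 ([498.3, -367.6], 197.1, 162.1, -11.8) [0.005 0.006 0.03 ] [35. 34. 34.]
tray 0.18 [174.0, 57.0, 418.0, 282.0] 2702 ([492.2, -36.8], 219.8, 219.8, 15.4) [0.04  0.041 0.081] [176. 172. 169.]
station 0.65 [173.0, 56.0, 417.0, 281.0] 27562 ([492.4, -36.7], 219.6, 219.5, -74.6) [0.04  0.041 0.081] [176. 172. 169.]
t 4.4 tcp [505.8 -59.1 200.3] ang -69.1 yaw 0.6 shift now [ -0.7  -0.9 142.3] after [ -0.7  -0.9 142.3] tilt [ 0.001  0.    -1.   ] q7 -1.14
```

View pics/w2.png

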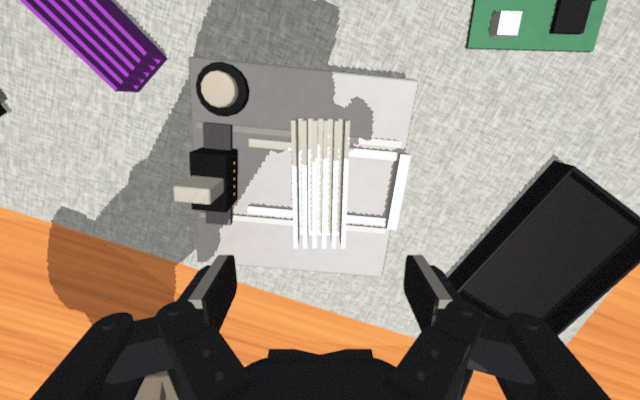

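The heat sink shows centred between the fingers at about (320,185), the tab at (200,193), the button at (222,88) and the tray at (550,250). The station centre measures (492,-37) with yaw 15.4°, matching the earlier fits. Descending to grip.

```bash
python3 -m jog '[{"jaw":1,"x":0,"y":0,"z":30,"yaw":0.6},{"jaw":1,"x":-0.7,"y":-0.9,"z":30,"yaw":0},{"jaw":1,"x":0,"y":0,"z":30,"yaw":0},{"jaw":1,"x":0,"y":0,"z":30,"yaw":0},{"jaw":1,"x":0,"y":0,"z":30,"yaw":0}]' ; python3 -m jog '[{"jaw":1,"x":0,"y":0,"z":0,"yaw":0},{"jaw":0,"x":0,"y":0,"z":0,"yaw":0},{"jaw":0,"x":0,"y":0,"z":0,"yaw":0},{"jaw":0,"x":0,"y":0,"z":0,"yaw":0},{"jaw":0,"x":0,"y":0,"z":0,"yaw":0}]' 50;  python3 -m jog '[{"jaw":0,"x":0,"y":0,"z":0,"yaw":0},{"jaw":0,"x":0,"y":0,"z":0,"yaw":0},{"jaw":0,"x":0,"y":0,"z":0,"yaw":0}]'
```

```text
time: 4.82
tcp_pos: [0.505, -0.0583, 0.0484]
tool_rot: [0.0, 0.984, 0.176, 0.0]
force: [0.8, 0.8, -1.0]
opening: 0.0851
gripper_force: 0.0
time: 5.23
tcp_pos: [0.5054, -0.0587, 0.0518]
tool_rot: [0.0, 0.985, 0.175, 0.002]
force: [-0.5, -1.3, 2.9]
opening: 0.0491
gripper_force: 51.5
time: 5.48
tcp_pos: [0.5054, -0.0587, 0.0518]
tool_rot: [0.0, 0.985, 0.175, 0.002]
force: [-1.5, -0.6, 8.7]
opening: 0.0492
gripper_force: 52.2
```

```bash
python3 -m jog '[{"jaw":0,"x":0,"y":0,"z":-15,"yaw":0},{"jaw":0,"x":0,"y":0,"z":-30,"yaw":0},{"jaw":0,"x":0,"y":0,"z":-30,"yaw":0},{"jaw":0,"x":0,"y":0,"z":-30,"yaw":0},{"jaw":0,"x":0,"y":0,"z":-15,"yaw":0}]' ; python3 -m jog '[{"jaw":0,"x":0,"y":0,"z":0,"yaw":6.4},{"jaw":0,"x":0,"y":0,"z":0,"yaw":6.4},{"jaw":0,"x":0,"y":0,"z":0,"yaw":6.4},{"jaw":0,"x":0,"y":0,"z":0,"yaw":6.4},{"jaw":0,"x":0,"y":0,"z":0,"yaw":6.4}]' >/dev/null; python3 -m jog '[{"jaw":0,"x":0,"y":0,"z":0,"yaw":0}]'; python3 go.py 498 -368 60 -101.8
```

```text
time: 5.9
tcp_pos: [0.5052, -0.059, 0.1742]
tool_rot: [0.0, 0.985, 0.174, 0.002]
force: [1.9, -0.1, -3.1]
opening: 0.0495
gripper_force: 54.0
time: 6.4
tcp_pos: [0.5041, -0.0586, 0.1709]
tool_rot: [-0.0, 0.994, -0.106, 0.001]
force: [-0.6, -0.9, -3.7]
opening: 0.0491
gripper_force: 53.9
t 6.4 tcp [504.1 -58.6 170.9] ang -102.2 yaw -0.4 shift now [ 59.4 303.7 110.7] after [ 57.1 304.2 110.7] tilt [ 0.001  0.001 -1.   ] q7 -1.66
```

```bash
python3 -m jog '[{"jaw":0,"x":6,"y":30,"z":0,"yaw":0},{"jaw":0,"x":6,"y":30,"z":0,"yaw":0},{"jaw":0,"x":6,"y":30,"z":0,"yaw":0},{"jaw":0,"x":6,"y":30,"z":0,"yaw":0},{"jaw":0,"x":6,"y":30,"z":0,"yaw":0}]' >/dev/null;  python3 -m jog '[{"jaw":0,"x":6,"y":30,"z":0,"yaw":0},{"jaw":0,"x":6,"y":30,"z":0,"yaw":0},{"jaw":0,"x":6,"y":30,"z":0,"yaw":0},{"jaw":0,"x":6,"y":30,"z":0,"yaw":0},{"jaw":0,"x":5,"y":33,"z":0,"yaw":0}]' >/dev/null; python3 -m jog '[{"jaw":0,"x":0,"y":0,"z":25,"yaw":0},{"jaw":0,"x":0,"y":0,"z":25,"yaw":0},{"jaw":0,"x":0,"y":0,"z":25,"yaw":0},{"jaw":0,"x":0,"y":0,"z":25,"yaw":0},{"jaw":0,"x":0,"y":0,"z":0,"yaw":0}]'; python3 go.py 498 -368 12 -101.8
```

```text
time: 7.65
tcp_pos: [0.4974, -0.3657, 0.0662]
tool_rot: [-0.001, 0.995, -0.102, -0.002]
force: [-2.0, 1.5, -4.6]
opening: 0.049
gripper_force: 53.9
t 7.65 tcp [ 497.4 -365.7   66.2] ang -101.7 yaw 0.1 shift now [ 1.3  2.2 54.2] after [ 1.3  2.2 54.2] tilt [-0.005  0.003 -1.   ] q7 -0.95
```

```bash
python3 -m jog '[{"jaw":0,"x":0,"y":2,"z":18,"yaw":0},{"jaw":0,"x":0,"y":0,"z":18,"yaw":0},{"jaw":0,"x":0,"y":0,"z":12,"yaw":0},{"jaw":0,"x":0,"y":0,"z":5,"yaw":0},{"jaw":0,"x":0,"y":0,"z":0,"yaw":0}]'; python3 -m jog '[{"jaw":0,"x":0,"y":0,"z":0,"yaw":0}]'
```

```text
time: 8.07
tcp_pos: [0.4987, -0.3691, 0.0168]
tool_rot: [-0.0, 0.995, -0.103, -0.0]
force: [-0.3, 0.9, -3.7]
opening: 0.0494
gripper_force: 54.1
time: 8.15
tcp_pos: [0.4992, -0.3696, 0.0178]
tool_rot: [0.0, 0.995, -0.103, 0.0]
force: [0.5, 0.4, -3.2]
opening: 0.0494
gripper_force: 54.1
```

```bash
python3 -m jog '[{"jaw":0,"x":0,"y":0,"z":3,"yaw":0},{"jaw":0,"x":0,"y":0,"z":2,"yaw":0},{"jaw":0,"x":0,"y":0,"z":0,"yaw":0}]'; python3 -m jog '[{"jaw":0,"x":0,"y":0,"z":1,"yaw":0},{"jaw":0,"x":0,"y":0,"z":1,"yaw":0},{"jaw":0,"x":0,"y":0,"z":0,"yaw":0}]'
```

```text
time: 8.4
tcp_pos: [0.499, -0.3693, 0.012]
tool_rot: [0.0, 0.995, -0.104, 0.0]
force: [-0.1, -0.5, -3.3]
opening: 0.0493
gripper_force: 54.1
time: 8.65
tcp_pos: [0.499, -0.3695, 0.0108]
tool_rot: [-0.0, 0.995, -0.104, 0.0]
force: [-5.3, 4.2, 14.1]
opening: 0.0493
gripper_force: 56.1
```

```bash
python3 -m jog '[{"jaw":1,"x":0,"y":0,"z":0,"yaw":0},{"jaw":1,"x":0,"y":0,"z":0,"yaw":0},{"jaw":1,"x":0,"y":0,"z":0,"yaw":0},{"jaw":1,"x":0,"y":0,"z":0,"yaw":0},{"jaw":1,"x":0,"y":0,"z":0,"yaw":0}]'; python3 -m jog '[{"jaw":1,"x":0,"y":0,"z":-15,"yaw":0},{"jaw":1,"x":0,"y":0,"z":-40,"yaw":0},{"jaw":1,"x":0,"y":0,"z":-40,"yaw":0},{"jaw":1,"x":0,"y":0,"z":-40,"yaw":0},{"jaw":1,"x":0,"y":0,"z":-40,"yaw":0}]';  python3 -m jog '[{"jaw":1,"x":0,"y":0,"z":0,"yaw":0}]' >/dev/null; python3 meas.py w3 tray heat_sink:.03:.06; python3 go.py 465 343 200 138
```

```text
time: 9.07
tcp_pos: [0.4988, -0.3694, 0.0098]
tool_rot: [0.0, 0.995, -0.104, 0.0]
force: [-0.1, -0.9, 0.3]
opening: 0.0856
gripper_force: 0.0
time: 9.48
tcp_pos: [0.4983, -0.3694, 0.1866]
tool_rot: [0.0, 0.995, -0.104, -0.0]
force: [0.5, -0.0, -0.1]
opening: 0.0855
gripper_force: 0.0
tray 0.91 [236.0, 86.0, 398.0, 269.0] 4181 ([496.9, -367.9], 199.5, 160.3, -12.0) [0.005 0.006 0.031] [70. 68. 66.]
heat_sink 0.8 [292.0, 127.0, 344.0, 245.0] 2905 ([498.3, -368.6], 120.2, 49.7, -12.3) [0.015 0.042 0.047] [234. 231. 225.]
t 9.72 tcp [ 499.  -369.2  185.1] ang -101.9 yaw 120.1 shift now [-180.  -689.9  -14.9] after [-506.5  501.8  -15.5] tilt [ 0.001  0.    -1.   ] q7 -1.02
```

View pics/w3.png

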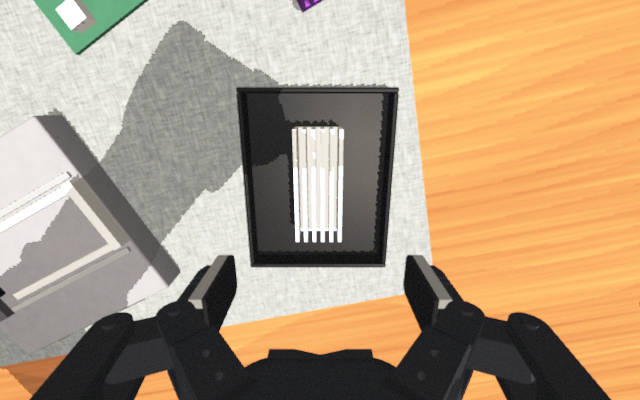

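The heat sink lies flat, fins up, centred in the tray at about (318,185). Moving to the module.

```bash
python3 -m jog '[{"jaw":1,"x":-9,"y":-34,"z":-1,"yaw":0},{"jaw":1,"x":-9,"y":-34,"z":-1,"yaw":0},{"jaw":1,"x":-9,"y":-34,"z":-1,"yaw":0},{"jaw":1,"x":-9,"y":-34,"z":-1,"yaw":0},{"jaw":1,"x":-9,"y":-34,"z":-1,"yaw":0}]' >/dev/null
python3 -m jog '[{"jaw":1,"x":-9,"y":-34,"z":-1,"yaw":0},{"jaw":1,"x":-9,"y":-34,"z":-1,"yaw":0},{"jaw":1,"x":-9,"y":-34,"z":-1,"yaw":0},{"jaw":1,"x":-9,"y":-34,"z":-1,"yaw":0},{"jaw":1,"x":-9,"y":-34,"z":-1,"yaw":0}]' >/dev/null
python3 -m jog '[{"jaw":1,"x":-9,"y":-34,"z":-1,"yaw":0},{"jaw":1,"x":-9,"y":-34,"z":-1,"yaw":0},{"jaw":1,"x":-9,"y":-34,"z":-1,"yaw":0},{"jaw":1,"x":-9,"y":-34,"z":-1,"yaw":0},{"jaw":1,"x":-9,"y":-34,"z":-1,"yaw":0}]' >/dev/null
python3 -m jog '[{"jaw":1,"x":-9,"y":-34,"z":0,"yaw":0},{"jaw":1,"x":-9,"y":-34,"z":0,"yaw":0},{"jaw":1,"x":-9,"y":-34,"z":0,"yaw":0},{"jaw":1,"x":-9,"y":-34,"z":0,"yaw":0},{"jaw":1,"x":-9,"y":-34,"z":0,"yaw":0}]'
python3 go.py 465 343 200 138
```

```text
time: 11.38
tcp_pos: [0.4619, 0.3344, 0.1982]
tool_rot: [0.001, 0.995, -0.104, -0.001]
force: [0.8, -0.4, 0.4]
opening: 0.0852
gripper_force: 0.0
t 11.38 tcp [461.9 334.4 198.2] ang -101.9 yaw 120.1 shift now [ 1.3 -9.  -1.8] after [-8.5  3.4 -1.7] tilt [-0.002 -0.002 -1.   ] q7 -2.46
```

```bash
python3 -m jog '[{"jaw":1,"x":0,"y":0,"z":0,"yaw":-7},{"jaw":1,"x":0,"y":0,"z":0,"yaw":-7},{"jaw":1,"x":0,"y":0,"z":0,"yaw":-7},{"jaw":1,"x":0,"y":0,"z":0,"yaw":-7},{"jaw":1,"x":0,"y":0,"z":0,"yaw":-7}]' >/dev/null
python3 -m jog '[{"jaw":1,"x":0,"y":0,"z":0,"yaw":-7},{"jaw":1,"x":0,"y":0,"z":0,"yaw":-7},{"jaw":1,"x":0,"y":0,"z":0,"yaw":-7},{"jaw":1,"x":0,"y":0,"z":0,"yaw":-7},{"jaw":1,"x":0,"y":0,"z":0,"yaw":-7}]' >/dev/null
python3 -m jog '[{"jaw":1,"x":0,"y":0,"z":0,"yaw":-7},{"jaw":1,"x":0,"y":0,"z":0,"yaw":-7},{"jaw":1,"x":0,"y":0,"z":0,"yaw":-7},{"jaw":1,"x":0,"y":0,"z":0,"yaw":-7},{"jaw":1,"x":0,"y":0,"z":0,"yaw":-7}]' >/dev/null
python3 -m jog '[{"jaw":1,"x":0,"y":0,"z":0,"yaw":-7},{"jaw":1,"x":0,"y":0,"z":0,"yaw":-7},{"jaw":1,"x":0,"y":0,"z":0,"yaw":-7},{"jaw":1,"x":0,"y":0,"z":0,"yaw":-7},{"jaw":1,"x":0,"y":0,"z":0,"yaw":-7}]'
python3 go.py 465 343 200 138
```

```text
time: 13.05
tcp_pos: [0.4623, 0.3327, 0.1982]
tool_rot: [-0.001, 0.435, 0.9, -0.001]
force: [0.2, -0.0, -0.4]
opening: 0.0857
gripper_force: 0.0
t 13.05 tcp [462.3 332.7 198.2] ang 38.4 yaw -99.6 shift now [ 6.4  8.5 -1.9] after [-9.5  4.9 -1.9] tilt [-0.003 -0.001 -1.   ] q7 -0.14
```

```bash

python3 -m jog '[{"jaw":1,"x":1,"y":2,"z":0,"yaw":-7},{"jaw":1,"x":0,"y":0,"z":0,"yaw":-7},{"jaw":1,"x":0,"y":0,"z":0,"yaw":-7},{"jaw":1,"x":0,"y":0,"z":0,"yaw":-7},{"jaw":1,"x":0,"y":0,"z":0,"yaw":-7}]' >/dev/null
python3 -m jog '[{"jaw":1,"x":0,"y":0,"z":0,"yaw":-7},{"jaw":1,"x":0,"y":0,"z":0,"yaw":-7},{"jaw":1,"x":0,"y":0,"z":0,"yaw":-7},{"jaw":1,"x":0,"y":0,"z":0,"yaw":-7},{"jaw":1,"x":0,"y":0,"z":0,"yaw":-7}]' >/dev/null
python3 -m jog '[{"jaw":1,"x":0,"y":0,"z":0,"yaw":-7},{"jaw":1,"x":0,"y":0,"z":0,"yaw":-7},{"jaw":1,"x":0,"y":0,"z":0,"yaw":-7},{"jaw":1,"x":0,"y":0,"z":0,"yaw":-7},{"jaw":1,"x":0,"y":0,"z":0,"yaw":-1.6}]' >/dev/null
python3 -m jog '[{"jaw":1,"x":0,"y":0,"z":0,"yaw":0}]'>/dev/null
python3 meas.py w4 module; python3 go.py 465 343 10 138
```

```text
module 0.55 [294.0, 131.0, 346.0, 237.0] 4367 ([469.0, 344.1], 98.0, 54.0, 48.2) [0.03  0.041 0.042] [150. 146. 137.]
module 0.55 [456.0, 0.0, 584.0, 84.0] 5187 ([217.9, 348.3], 95.5, 55.4, -86.4) [0.016 0.041 0.042] [136.  89. 149.]
t 14.48 tcp [463.5 334.8 198.7] ang 137.6 yaw -0.4 shift now [ -7.4   4.3 188.7] after [ -7.4   4.2 188.7] tilt [-0.002 -0.001 -1.   ] q7 1.49
```

View pics/w4.png

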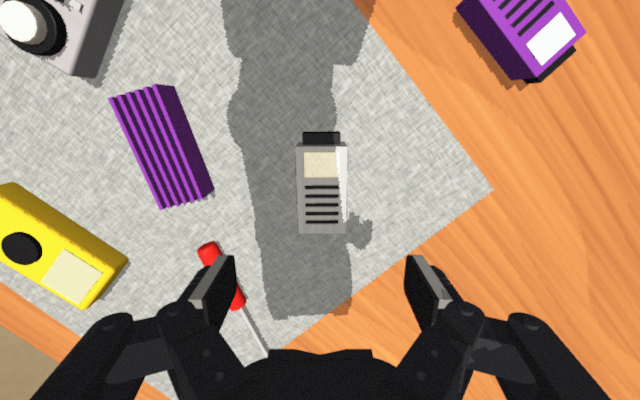

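The module is at about (322,185), its connector (322,138) on the camera's upper side, aligned with the fingers. The body fit of 98 x 54 mm matches the given sizes, so the origin is at (465.0, 339.6). Descending to grip.

```bash

python3 -m jog '[{"jaw":1,"x":-4.6,"y":2.1,"z":38,"yaw":-0.5},{"jaw":1,"x":0,"y":0,"z":38,"yaw":0},{"jaw":1,"x":0,"y":0,"z":38,"yaw":0},{"jaw":1,"x":0,"y":0,"z":38,"yaw":0},{"jaw":1,"x":0,"y":0,"z":30,"yaw":0}]'; python3 -m jog '[{"jaw":1,"x":0,"y":0,"z":5,"yaw":0},{"jaw":1,"x":0,"y":0,"z":0,"yaw":0}]'; python3 go.py 465 339.6 10 138.2
```

```text
time: 14.9
tcp_pos: [0.4643, 0.3392, 0.0147]
tool_rot: [-0.001, -0.408, 0.913, -0.0]
force: [0.8, 0.0, 0.8]
opening: 0.0851
gripper_force: 0.0
time: 15.07
tcp_pos: [0.4641, 0.3393, 0.0111]
tool_rot: [-0.002, -0.408, 0.913, -0.0]
force: [-0.3, -0.3, -0.2]
opening: 0.0855
gripper_force: 0.0
t 15.07 tcp [464.1 339.3  11.1] ang 138.2 yaw -0.0 shift now [-0.8 -0.5  1.1] after [-0.8 -0.5  1.1] tilt [-0.003 -0.002 -1.   ] q7 1.34
```

```bash

python3 -m jog '[{"jaw":0,"x":0,"y":0,"z":0,"yaw":0},{"jaw":0,"x":0,"y":0,"z":0,"yaw":0},{"jaw":0,"x":0,"y":0,"z":0,"yaw":0},{"jaw":0,"x":0,"y":0,"z":0,"yaw":0},{"jaw":0,"x":0,"y":0,"z":0,"yaw":0}]' 70;  python3 -m jog '[{"jaw":0,"x":0,"y":0,"z":0,"yaw":0},{"jaw":0,"x":0,"y":0,"z":-10,"yaw":0},{"jaw":0,"x":0,"y":0,"z":-30,"yaw":0},{"jaw":0,"x":0,"y":0,"z":-35,"yaw":0},{"jaw":0,"x":0,"y":0,"z":-35,"yaw":0}]'; python3 -m jog '[{"jaw":0,"x":0,"y":0,"z":-30,"yaw":0},{"jaw":0,"x":0,"y":0,"z":-20,"yaw":0},{"jaw":0,"x":0,"y":0,"z":0,"yaw":0}]'
```

```text
time: 15.48
tcp_pos: [0.4665, 0.3408, 0.0151]
tool_rot: [0.002, -0.408, 0.913, 0.0]
force: [-3.1, -2.0, 11.3]
opening: 0.0529
gripper_force: 73.2
time: 15.9
tcp_pos: [0.4649, 0.3397, 0.1251]
tool_rot: [-0.0, -0.408, 0.913, 0.0]
force: [0.7, 1.3, -3.2]
opening: 0.0528
gripper_force: 75.2
time: 16.15
tcp_pos: [0.467, 0.3413, 0.1787]
tool_rot: [0.004, -0.408, 0.913, 0.001]
force: [0.5, 0.8, -3.4]
opening: 0.0529
gripper_force: 75.7
```

```bash

python3 -m jog '[{"jaw":0,"x":0,"y":0,"z":0,"yaw":7},{"jaw":0,"x":0,"y":0,"z":0,"yaw":7},{"jaw":0,"x":0,"y":0,"z":0,"yaw":7},{"jaw":0,"x":0,"y":0,"z":0,"yaw":7},{"jaw":0,"x":0,"y":0,"z":0,"yaw":7}]' >/dev/null
python3 -m jog '[{"jaw":0,"x":0,"y":0,"z":0,"yaw":7},{"jaw":0,"x":0,"y":0,"z":0,"yaw":7},{"jaw":0,"x":0,"y":0,"z":0,"yaw":7},{"jaw":0,"x":0,"y":0,"z":0,"yaw":7},{"jaw":0,"x":0,"y":0,"z":0,"yaw":7}]' >/dev/null
python3 -m jog '[{"jaw":0,"x":0,"y":0,"z":0,"yaw":7},{"jaw":0,"x":0,"y":0,"z":0,"yaw":7},{"jaw":0,"x":0,"y":0,"z":0,"yaw":7},{"jaw":0,"x":0,"y":0,"z":0,"yaw":7},{"jaw":0,"x":0,"y":0,"z":0,"yaw":7}]' >/dev/null
python3 -m jog '[{"jaw":0,"x":0,"y":0,"z":0,"yaw":7},{"jaw":0,"x":0,"y":0,"z":0,"yaw":7},{"jaw":0,"x":0,"y":0,"z":0,"yaw":3.8},{"jaw":0,"x":0,"y":0,"z":0,"yaw":0}]'; python3 go.py 503.5 -77.3 180 15.4
```

```text
time: 17.73
tcp_pos: [0.465, 0.3397, 0.1727]
tool_rot: [-0.0, 0.607, 0.794, -0.0]
force: [-0.4, -0.3, -3.9]
opening: 0.0527
gripper_force: 75.4
t 17.73 tcp [465.  339.7 172.7] ang 15.2 yaw -0.2 shift now [-412.6  -72.2   -7.2] after [-412.3  -73.6   -7.2] tilt [-0. -0. -1.] q7 -0.52
```

```bash

python3 -m jog '[{"jaw":0,"x":-20,"y":-4,"z":-3,"yaw":-0.2},{"jaw":0,"x":-34,"y":-6,"z":-4,"yaw":0},{"jaw":0,"x":-34,"y":-6,"z":0,"yaw":0},{"jaw":0,"x":-34,"y":-6,"z":0,"yaw":0},{"jaw":0,"x":-34,"y":-6,"z":0,"yaw":0}]' >/dev/null
python3 -m jog '[{"jaw":0,"x":-34,"y":-6,"z":0,"yaw":0},{"jaw":0,"x":-34,"y":-6,"z":0,"yaw":0},{"jaw":0,"x":-34,"y":-6,"z":0,"yaw":0},{"jaw":0,"x":-34,"y":-6,"z":0,"yaw":0},{"jaw":0,"x":-34,"y":-6,"z":0,"yaw":0}]' >/dev/null
python3 -m jog '[{"jaw":0,"x":-34,"y":-6,"z":0,"yaw":0},{"jaw":0,"x":-34,"y":-6,"z":0,"yaw":0},{"jaw":0,"x":-18,"y":-3.6,"z":0,"yaw":0},{"jaw":0,"x":0,"y":0,"z":0,"yaw":0},{"jaw":0,"x":0,"y":0,"z":0,"yaw":0}]' 
python3 meas.py w5 station carriage_tab; python3 - <<'E'
from h import *
p,d=arm.read_camera('side');cv2.imwrite('pics/s2.png',cv2.resize(p[80:300,170:470,::-1],None,fx=2.5,fy=2.5))
K,E=ext('side');W=cloud(d,K,E)
for r in arm.regions_of('side','module')[:3]:
    w=W[r['region']];print(r['p'],np.round(r['bbox']),np.nanpercentile(w,[2,50,98],axis=0).round(3).tolist())
E
python3 go.py 503.5 -77.3 55 15.4
```

```text
time: 18.98
tcp_pos: [0.5048, -0.0778, 0.1797]
tool_rot: [-0.0, 0.605, 0.797, -0.0]
force: [0.3, 0.4, -4.2]
opening: 0.0528
gripper_force: 75.4
station 0.75 [192.0, 7.0, 449.0, 251.0] 33528 ([491.2, -37.0], 222.0, 219.7, 15.3) [0.04  0.041 0.081] [160. 156. 152.]
carriage_tab 0.73 [256.0, 9.0, 383.0, 77.0] 1205 ([471.5, 38.3], 29.2, 13.9, -75.2) [0.055 0.08  0.118] [86. 83. 81.]
0.76 [314. 152. 348. 178.] [[0.469, -0.116, 0.17], [0.493, -0.047, 0.204], [0.536, -0.016, 0.209]]
0.69 [273. 324. 325. 384.] [[0.188, 0.301, 0.002], [0.208, 0.36, 0.04], [0.243, 0.409, 0.044]]
t 19.23 tcp [505.2 -75.7 179.8] ang 15.7 yaw 0.3 shift now [ -1.1  -2.1 124.8] after [ -1.1  -2.1 124.8] tilt [-0.  0. -1.] q7 0.33
```

View pics/s2.png

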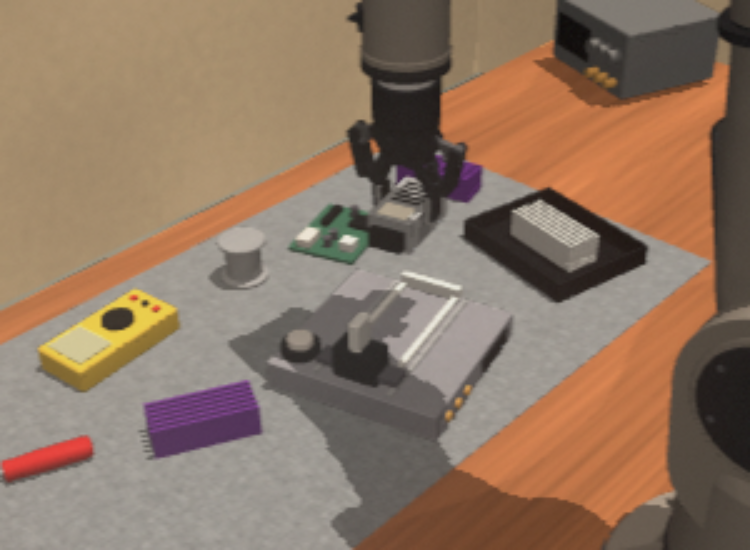

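View pics/w5.png

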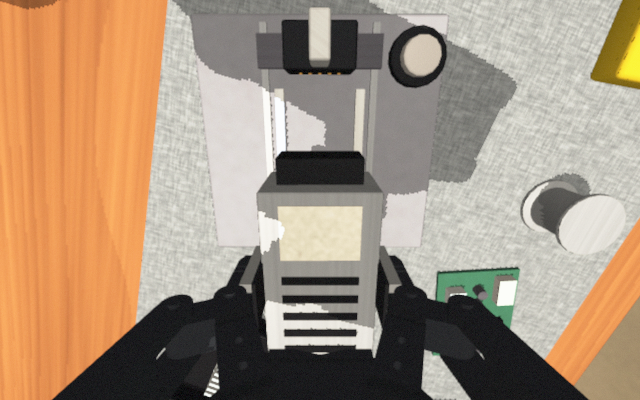

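The side crop shows the module held level over the cradle at (400,225), connector facing the carriage at (365,345). The wrist view shows it aligned with the guides, connector at (320,167), tab at (320,35). I'll measure the hold offset.

```bash
python3 - <<'E'
from look import *
T=tool();p,W,K,E=look('w6')
m=np.zeros((400,640),bool);m[150:300,250:390]=1
L=(W-T[:3,3])@T[:3,:3]*1000
top=m&(W[...,2]>.195)&(W[...,2]<.22)
t=L[top];print('top z',np.median(W[top][:,2]),'toolx max',np.percentile(t[:,0],99.5),'tooly',np.percentile(t[:,1],[.5,99.5]))
sel=t[(t[:,0]>15)&(t[:,0]<44)];print(rect(sel))
c=L[m&(W[...,2]>.175)&(W[...,2]<.195)&(L[...,0]>40)];c=c[np.abs(c[:,1])<25];print('conn x',np.percentile(c[:,0],[1,50,99]),'z',np.median(c[:,2]),'y',np.percentile(c[:,1],[1,99]))
E
python3 go.py 503.5 -77.3 55 15.4
```

```text
top z 0.20569485799892911 toolx max 45.50855008935683 tooly [-30.77004012  29.75502113]
([29500.5, -617.4], 54312.5, 28998.0, -90.0)
conn x [45.01131485 52.23890133 57.43769935] z -13.585681523379803 y [-23.51541693  23.5686127 ]
t 19.28 tcp [505.2 -75.8 179.8] ang 15.7 yaw 0.3 shift now [ -1.   -2.1 124.8] after [ -1.   -2.1 124.8] tilt [-0.  0. -1.] q7 0.33
```

```bash
python3 go.py 503.7 -79.3 56 15.4; python3 -m jog '[{"jaw":0,"x":-4,"y":-2,"z":20,"yaw":0.3},{"jaw":0,"x":0,"y":0,"z":30,"yaw":0},{"jaw":0,"x":0,"y":0,"z":30,"yaw":0},{"jaw":0,"x":0,"y":0,"z":20,"yaw":0},{"jaw":0,"x":0,"y":0,"z":10,"yaw":0}]' >/dev/null; python3 -m jog '[{"jaw":0,"x":0,"y":0,"z":0,"yaw":0},{"jaw":0,"x":0,"y":0,"z":0,"yaw":0}]';python3 go.py 503.7 -79.3 56 15.4
```

```text
t 19.28 tcp [505.2 -75.8 179.8] ang 15.7 yaw 0.3 shift now [ -3.   -2.4 123.8] after [ -3.   -2.4 123.8] tilt [-0.  0. -1.] q7 0.33
time: 19.87
tcp_pos: [0.5047, -0.0808, 0.0702]
tool_rot: [-0.0, 0.606, 0.795, -0.0]
force: [0.3, -0.0, -4.1]
opening: 0.0527
gripper_force: 75.2
t 19.87 tcp [504.7 -80.8  70.2] ang 15.3 yaw -0.1 shift now [ 1.7 -0.5 14.2] after [ 1.7 -0.5 14.2] tilt [-0.  0. -1.] q7 0.36
```

```bash
python3 -m jog '[{"jaw":0,"x":1.5,"y":-0.5,"z":6,"yaw":0},{"jaw":0,"x":0,"y":0,"z":5,"yaw":0},{"jaw":0,"x":0,"y":0,"z":2,"yaw":0},{"jaw":0,"x":0,"y":0,"z":0,"yaw":0}]'; python3 -m jog '[{"jaw":0,"x":0,"y":0,"z":1.5,"yaw":0},{"jaw":0,"x":0,"y":0,"z":0,"yaw":0}]'
```

```text
time: 20.2
tcp_pos: [0.5035, -0.0797, 0.0568]
tool_rot: [-0.0, 0.607, 0.795, 0.0]
force: [-0.5, 0.1, -3.8]
opening: 0.0525
gripper_force: 75.4
time: 20.37
tcp_pos: [0.5036, -0.0797, 0.0554]
tool_rot: [0.0, 0.607, 0.795, 0.0]
force: [-0.2, -0.2, -4.4]
opening: 0.0526
gripper_force: 75.4
```

```bash
python3 -m jog '[{"jaw":0,"x":0,"y":0,"z":1,"yaw":0},{"jaw":0,"x":0,"y":0,"z":0,"yaw":0}]'; python3 -m jog '[{"jaw":0,"x":0,"y":0,"z":1,"yaw":0},{"jaw":0,"x":0,"y":0,"z":0,"yaw":0}]'
```

```text
time: 20.53
tcp_pos: [0.5037, -0.0798, 0.0551]
tool_rot: [0.0, 0.607, 0.795, 0.0]
force: [-5.3, 1.1, 14.0]
opening: 0.0526
gripper_force: 77.5
time: 20.7
tcp_pos: [0.5037, -0.0798, 0.0551]
tool_rot: [0.0, 0.607, 0.795, 0.0]
force: [-13.8, 1.7, 38.7]
opening: 0.0528
gripper_force: 80.6
```

```bash
python3 -m jog '[{"jaw":0,"x":0,"y":0,"z":-1.5,"yaw":0},{"jaw":1,"x":0,"y":0,"z":0,"yaw":0},{"jaw":1,"x":0,"y":0,"z":0,"yaw":0},{"jaw":1,"x":0,"y":0,"z":0,"yaw":0},{"jaw":1,"x":0,"y":0,"z":0,"yaw":0}]'; python3 -m jog '[{"jaw":1,"x":0,"y":0,"z":-10,"yaw":0},{"jaw":1,"x":0,"y":0,"z":-35,"yaw":0},{"jaw":1,"x":0,"y":0,"z":-35,"yaw":0},{"jaw":1,"x":0,"y":0,"z":-35,"yaw":0},{"jaw":1,"x":0,"y":0,"z":-10,"yaw":0}]' >/dev/null; python3 -m jog '[{"jaw":1,"x":0,"y":0,"z":0,"yaw":0}]' >/dev/null; python3 meas.py w7 module:.07:.09 carriage_tab test_button_top; python3 go.py 471.4 38.6 92 15.4
```

```text
time: 21.12
tcp_pos: [0.5036, -0.0798, 0.0547]
tool_rot: [0.0, 0.607, 0.795, 0.0]
force: [-0.1, 0.0, -0.2]
opening: 0.0853
gripper_force: 0.0
module 0.67 [287.0, 129.0, 350.0, 252.0] 6466 ([502.6, -77.9], 110.0, 54.2, -74.7) [0.07  0.081 0.082] [174. 169. 160.]
carriage_tab 0.85 [256.0, 6.0, 383.0, 76.0] 1189 ([471.2, 38.6], 30.1, 13.8, -74.0) [0.055 0.08  0.118] [78. 75. 73.]
test_button_top 0.57 [399.0, 33.0, 436.0, 76.0] 1336 ([551.9, 56.6], 31.1, 31.0, 58.8) [0.061 0.063 0.064] [178. 168. 153.]
t 21.82 tcp [502.8 -79.7 178.8] ang 15.3 yaw -0.1 shift now [122.3   1.   86.9] after [122.3   1.2  86.9] tilt [-0.002  0.    -1.   ] q7 0.33
```

View pics/w7.png

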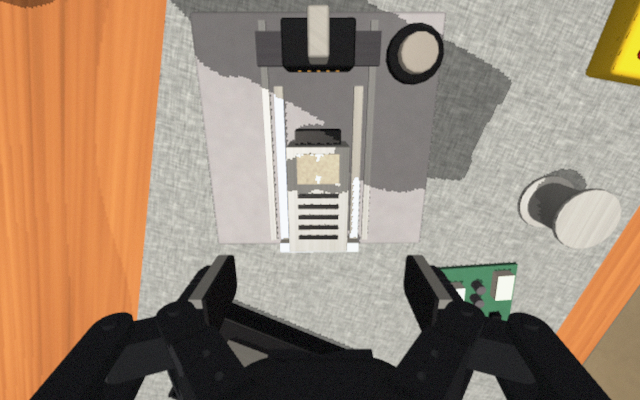

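The module lies flat between the guides at (318,195), its connector (318,135) facing the carriage, and the tab is at (318,33). Going to the tab.

```bash
python3 -m jog '[{"jaw":1,"x":32,"y":1,"z":0,"yaw":0},{"jaw":1,"x":34,"y":0,"z":0,"yaw":0},{"jaw":1,"x":34,"y":0,"z":0,"yaw":0},{"jaw":1,"x":22,"y":0,"z":10,"yaw":0},{"jaw":1,"x":0,"y":0,"z":20,"yaw":0}]' >/dev/null; python3 -m jog '[{"jaw":0.5,"x":0,"y":0,"z":20,"yaw":0},{"jaw":0.5,"x":0,"y":0,"z":20,"yaw":0},{"jaw":0.5,"x":0,"y":0,"z":16,"yaw":0},{"jaw":0.5,"x":0,"y":0,"z":0,"yaw":0}]'; python3 go.py 471.3 38.6 92 15.4
```

```text
time: 22.57
tcp_pos: [0.4698, 0.0378, 0.0902]
tool_rot: [-0.002, 0.607, 0.795, -0.002]
force: [-1.5, -0.0, 0.9]
opening: 0.0425
gripper_force: 0.0
t 22.57 tcp [469.8  37.8  90.2] ang 15.3 yaw -0.1 shift now [ 0.3  1.6 -1.8] after [ 0.3  1.6 -1.8] tilt [-0.006 -0.001 -1.   ] q7 0.06
```

```bash
python3 -m jog '[{"jaw":0.5,"x":0,"y":1,"z":-3,"yaw":0},{"jaw":0,"x":0,"y":0,"z":0,"yaw":0},{"jaw":0,"x":0,"y":0,"z":0,"yaw":0},{"jaw":0,"x":0,"y":0,"z":0,"yaw":0},{"jaw":0,"x":0,"y":0,"z":0,"yaw":0}]' 40; python3 -m jog '[{"jaw":0,"x":0,"y":0,"z":0,"yaw":0},{"jaw":0,"x":-8,"y":0,"z":0,"yaw":0},{"jaw":0,"x":-8,"y":0,"z":0,"yaw":0},{"jaw":0,"x":-8,"y":0,"z":0,"yaw":0},{"jaw":0,"x":-8,"y":0,"z":0,"yaw":0}]'; python3 -m jog '[{"jaw":0,"x":-6,"y":0,"z":0,"yaw":0},{"jaw":0,"x":-4,"y":0,"z":0,"yaw":0},{"jaw":0,"x":0,"y":0,"z":0,"yaw":0}]';python3 go.py 471.3 38.6 92 15.4
```

```text
time: 22.98
tcp_pos: [0.4723, 0.038, 0.0977]
tool_rot: [-0.0, 0.607, 0.795, -0.001]
force: [-11.8, -2.9, 14.9]
opening: 0.0126
gripper_force: 40.2
time: 23.4
tcp_pos: [0.4808, 0.0072, 0.0977]
tool_rot: [-0.001, 0.607, 0.795, -0.0]
force: [-10.2, 0.1, 12.0]
opening: 0.0132
gripper_force: 40.0
time: 23.65
tcp_pos: [0.4837, -0.0032, 0.0977]
tool_rot: [-0.0, 0.607, 0.795, -0.0]
force: [-9.3, -4.1, 12.4]
opening: 0.0133
gripper_force: 39.9
t 23.65 tcp [483.7  -3.2  97.7] ang 15.2 yaw -0.2 shift now [43.6 -1.   5.7] after [43.6 -0.8  5.7] tilt [-0.001 -0.    -1.   ] q7 0.16
```

```bash
python3 -m jog '[{"jaw":0,"x":-3,"y":0,"z":0,"yaw":0},{"jaw":0,"x":-2,"y":0,"z":0,"yaw":0},{"jaw":0,"x":0,"y":0,"z":0,"yaw":0}]'; python3 -m jog '[{"jaw":0,"x":-1.5,"y":0,"z":0,"yaw":0},{"jaw":0,"x":0,"y":0,"z":0,"yaw":0}]'; python3 -m jog '[{"jaw":0,"x":-1,"y":0,"z":0,"yaw":0},{"jaw":0,"x":0,"y":0,"z":0,"yaw":0}]'
```

```text
time: 23.9
tcp_pos: [0.4849, -0.0076, 0.0977]
tool_rot: [-0.0, 0.607, 0.795, -0.0]
force: [-9.1, -4.9, 13.0]
opening: 0.0131
gripper_force: 39.9
time: 24.07
tcp_pos: [0.4852, -0.0088, 0.0977]
tool_rot: [-0.0, 0.607, 0.795, -0.0]
force: [-9.3, -2.6, 12.5]
opening: 0.0132
gripper_force: 39.9
time: 24.23
tcp_pos: [0.4854, -0.0095, 0.0977]
tool_rot: [-0.0, 0.607, 0.795, -0.0]
force: [-11.0, -0.7, 13.5]
opening: 0.0131
gripper_force: 39.9
```

```bash
python3 -m jog '[{"jaw":0,"x":-1,"y":0,"z":0,"yaw":0},{"jaw":0,"x":0,"y":0,"z":0,"yaw":0}]'; python3 -m jog '[{"jaw":0,"x":-1,"y":0,"z":0,"yaw":0},{"jaw":0,"x":0,"y":0,"z":0,"yaw":0}]'
```

```text
time: 24.4
tcp_pos: [0.4855, -0.0097, 0.0977]
tool_rot: [-0.001, 0.607, 0.795, -0.0]
force: [-12.0, 5.1, 14.4]
opening: 0.013
gripper_force: 40.2
time: 24.57
tcp_pos: [0.4855, -0.0097, 0.0977]
tool_rot: [-0.001, 0.606, 0.795, 0.0]
force: [-13.9, 10.2, 15.6]
opening: 0.0136
gripper_force: 40.5
```

```bash
python3 -m jog '[{"jaw":0,"x":-1,"y":0,"z":0,"yaw":0},{"jaw":0,"x":0,"y":0,"z":0,"yaw":0},{"jaw":0,"x":0,"y":0,"z":0,"yaw":0}]';python3 -m jog '[{"jaw":0.4,"x":0,"y":0,"z":0,"yaw":0},{"jaw":0.4,"x":0,"y":0,"z":0,"yaw":0},{"jaw":0.4,"x":0,"y":0,"z":0,"yaw":0}]';python3 -m jog '[{"jaw":0.4,"x":0,"y":0,"z":-20,"yaw":0},{"jaw":0.4,"x":0,"y":0,"z":-30,"yaw":0},{"jaw":0.4,"x":0,"y":0,"z":-25,"yaw":0},{"jaw":0,"x":0,"y":0,"z":0,"yaw":0},{"jaw":0,"x":0,"y":0,"z":0,"yaw":0}]'; python3 meas.py w8 carriage_tab test_button_top module:.07:.09; python3 go.py 552 57 80 15.4
```

```text
time: 24.82
tcp_pos: [0.4855, -0.0098, 0.0977]
tool_rot: [-0.002, 0.606, 0.795, 0.0]
force: [-15.2, 16.5, 18.1]
opening: 0.013
gripper_force: 40.7
time: 25.07
tcp_pos: [0.4876, -0.0123, 0.0974]
tool_rot: [0.0, 0.607, 0.795, 0.0]
force: [0.1, 0.5, 1.0]
opening: 0.0341
gripper_force: 0.0
time: 25.48
tcp_pos: [0.4881, -0.0123, 0.1733]
tool_rot: [0.001, 0.607, 0.795, 0.001]
force: [-0.4, 0.1, -0.7]
opening: 0.011
gripper_force: 0.0
carriage_tab 0.92 [260.0, 168.0, 373.0, 234.0] 802 ([484.2, -8.3], 29.8, 13.9, -75.0) [0.055 0.08  0.118] [98. 95. 93.]
test_button_top 0.86 [392.0, 122.0, 431.0, 156.0] 1089 ([551.4, 57.4], 30.4, 29.8, -86.1) [0.061 0.063 0.064] [194. 183. 167.]
module 0.95 [286.0, 216.0, 346.0, 322.0] 2734 ([502.5, -77.7], 111.7, 53.7, -74.5) [0.069 0.081 0.082] [183. 182. 177.]
t 25.68 tcp [486.6 -12.3 171. ] ang 15.3 yaw -0.1 shift now [49.6 81.5 90.9] after [49.5 81.6 90.9] tilt [-0.001 -0.    -1.   ] q7 0.17
```

View pics/w8.png

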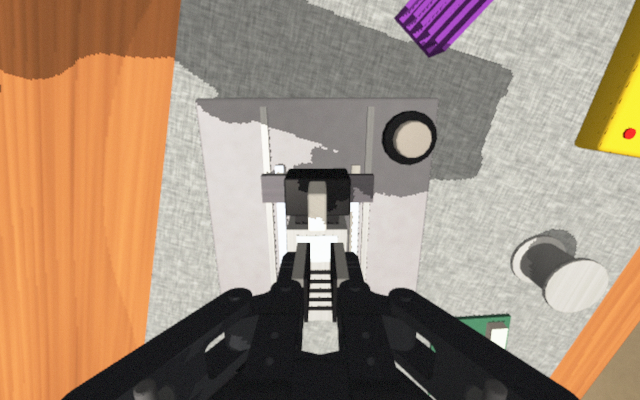

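The carriage is against the connector: the tab at (318,205) moved 48.6 mm and now sits at station y = 29.6, where 29.5 is home, and it hit a hard stop. Now pressing the button at (411,137).

```bash
python3 -m jog '[{"jaw":0,"x":16,"y":27,"z":0,"yaw":0},{"jaw":0,"x":17,"y":27,"z":20,"yaw":0},{"jaw":0,"x":16.5,"y":27.5,"z":35,"yaw":0},{"jaw":0,"x":0,"y":0,"z":30,"yaw":0},{"jaw":0,"x":0,"y":0,"z":0,"yaw":0}]'; python3 -m jog '[{"jaw":0,"x":0,"y":0,"z":10,"yaw":0},{"jaw":0,"x":0,"y":0,"z":0,"yaw":0}]';  python3 go.py 551.8 57.2 57 15.4
```

```text
time: 26.1
tcp_pos: [0.5471, 0.0551, 0.0852]
tool_rot: [-0.003, 0.606, 0.796, -0.003]
force: [-2.2, -1.1, -0.2]
opening: 0.0001
gripper_force: 0.0
time: 26.27
tcp_pos: [0.5492, 0.0535, 0.0802]
tool_rot: [-0.001, 0.607, 0.795, -0.001]
force: [-0.2, -0.6, -0.2]
opening: 0.0002
gripper_force: 0.0
t 26.27 tcp [549.2  53.5  80.2] ang 15.3 yaw -0.1 shift now [ 2.9  3.5 23.2] after [ 2.9  3.5 23.2] tilt [-0.002 -0.001 -1.   ] q7 0.07
```

```bash
python3 -m jog '[{"jaw":0,"x":2.5,"y":2,"z":6,"yaw":0},{"jaw":0,"x":0,"y":0,"z":6,"yaw":0},{"jaw":0,"x":0,"y":0,"z":4,"yaw":0},{"jaw":0,"x":0,"y":0,"z":0,"yaw":0}]'; python3 -m jog '[{"jaw":0,"x":0,"y":0,"z":2,"yaw":0},{"jaw":0,"x":0,"y":0,"z":2,"yaw":0},{"jaw":0,"x":0,"y":0,"z":0,"yaw":0}]'; python3 -m jog '[{"jaw":0,"x":0,"y":0,"z":2,"yaw":0},{"jaw":0,"x":0,"y":0,"z":0,"yaw":0}]'
```

```text
time: 26.6
tcp_pos: [0.551, 0.057, 0.0649]
tool_rot: [-0.0, 0.607, 0.795, -0.0]
force: [-0.1, -0.2, 0.1]
opening: 0.0002
gripper_force: 0.0
time: 26.85
tcp_pos: [0.5514, 0.0571, 0.0611]
tool_rot: [0.0, 0.607, 0.795, 0.0]
force: [-1.3, -0.0, 1.5]
opening: 0.0
gripper_force: 0.9
time: 27.02
tcp_pos: [0.5515, 0.0571, 0.0591]
tool_rot: [0.0, 0.607, 0.795, 0.0]
force: [-0.2, -1.1, 2.6]
opening: 0.0
gripper_force: 1.5
```

```bash
python3 -m jog '[{"jaw":0,"x":0,"y":0,"z":2,"yaw":0},{"jaw":0,"x":0,"y":0,"z":0,"yaw":0}]'; python3 -m jog '[{"jaw":0,"x":0,"y":0,"z":1,"yaw":0},{"jaw":0,"x":0,"y":0,"z":0,"yaw":0}]'; python3 -m jog '[{"jaw":0,"x":0,"y":0,"z":0.7,"yaw":0},{"jaw":0,"x":0,"y":0,"z":0,"yaw":0}]'
```

```text
time: 27.18
tcp_pos: [0.5514, 0.0571, 0.057]
tool_rot: [0.0, 0.607, 0.795, 0.0]
force: [0.8, -0.5, 4.3]
opening: -0.0001
gripper_force: 2.1
time: 27.35
tcp_pos: [0.5514, 0.0571, 0.0561]
tool_rot: [0.0, 0.607, 0.795, 0.0]
force: [1.1, -0.3, 5.0]
opening: 0.0001
gripper_force: 2.4
time: 27.52
tcp_pos: [0.5515, 0.0572, 0.0559]
tool_rot: [0.0, 0.607, 0.795, 0.0]
force: [-2.5, -0.4, 14.6]
opening: -0.0001
gripper_force: 7.1
```

Bottomed out: the force jumped to 14.6 N with no further travel. Releasing and retracting, then a final check.

```bash
python3 -m jog '[{"jaw":0,"x":0,"y":0,"z":0.3,"yaw":0},{"jaw":0,"x":0,"y":0,"z":0,"yaw":0},{"jaw":0,"x":0,"y":0,"z":-10,"yaw":0},{"jaw":0,"x":0,"y":0,"z":-30,"yaw":0},{"jaw":0,"x":0,"y":0,"z":-35,"yaw":0}]'; python3 -m jog '[{"jaw":0,"x":-20,"y":0,"z":-35,"yaw":0},{"jaw":0,"x":-20,"y":0,"z":-10,"yaw":0},{"jaw":0,"x":-20,"y":0,"z":0,"yaw":0},{"jaw":0,"x":0,"y":0,"z":0,"yaw":0},{"jaw":0,"x":0,"y":0,"z":0,"yaw":0}]'; python3 meas.py w9 carriage_tab test_button_top module:.07:.09
```

```text
time: 27.93
tcp_pos: [0.5496, 0.057, 0.1293]
tool_rot: [-0.001, 0.607, 0.795, -0.002]
force: [1.0, -0.5, -0.4]
opening: -0.0004
gripper_force: 0.0
time: 28.35
tcp_pos: [0.5669, -0.0017, 0.1751]
tool_rot: [-0.0, 0.607, 0.794, -0.0]
force: [-0.1, 1.7, 0.1]
opening: 0.0001
gripper_force: 0.0
carriage_tab 0.79 [175.0, 158.0, 292.0, 220.0] 992 ([484.5, -8.2], 29.6, 14.4, -74.3) [0.055 0.08  0.118] [111. 108. 106.]
test_button_top 0.64 [305.0, 109.0, 340.0, 144.0] 1129 ([552.7, 56.6], 32.9, 31.7, -73.9) [0.061 0.063 0.064] [195. 184. 168.]
module 0.9 [196.0, 203.0, 267.0, 311.0] 4940 ([502.9, -78.8], 102.6, 54.6, -74.8) [0.068 0.081 0.082] [187. 185. 180.]
```

```bash
python3 -c "
from rig import arm
print(arm.sign_off())"
```

```text
the job is handed in; nothing more can be done
None
```

The job is done and handed in at about 28.5 s of the 67 s limit: heat sink flat in the tray, fins up; module in the cradle with its connector towards the carriage; carriage fully home; and then the test button pressed fully down and released.

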